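# Shut and latch the gate of a drying crate

### The arm

A 6-joint arm with a two-finger parallel gripper is mounted at the origin on a cart in front of the work surface, level with it; the furniture and walls round the work are solid. World frame = base frame: x ahead of the robot, y to its left, z up, the work surface at z = 0. Lengths are in m, angles in rad, forces in N, time in s.
With the tool pointing down it reaches from about 0.325 to 0.75 m from the base axis. Payload 7.6 kg.
Tool frame: the origin (TCP) lies between the finger pads; the fingertips stand 14 mm ahead of it and the grasp point (between the pads) lies 5 mm behind it; z points along the fingers, y is the line along which they close (so a half turn about z gives the same grasp; the last joint's range is limited). The gripper opens to 85 mm and grips with 20 to 120 N. Pads are 22 mm wide; open, the fingers measure 114 mm over their backs; the gripper's body (76 mm by 85 mm) begins 54 mm behind the grasp point. The pads swing forward as they close: fully open they stand 13 mm farther back than shut.
Start: joints at [1.138, 0.052, 1.401, -0, 1.689, -0.07], TCP at [0.186, 0.491, 0.245] pointing down, gripper open.
Joint ranges: [-2.9, 2.9], [-0.91, 2.17], [0.12, 2.37], [-1.06, 4.2], [0.26, 2.73], [-2.93, 2.93]. Speed limits (rad/s): [2.57, 2.57, 3.01, 3.14, 3.14, 3.14].

### API

Orientations are given as [roll, pitch, yaw] about the fixed x, y, z axes, in that order (R = Rz(yaw) Ry(pitch) Rx(roll)).
In Python, from workcell import bot, snapshot, ticket, recognise gives the robot as it stands.
- The arm moves only by the tool apply_moves, never from a script. Its argument "rows" is a list of rows, each a list of 7 numbers: the shift along the tool's x, y, z in cm, then the turn, a rotation vector about the tool's x, y, z in degrees, then the opening in per cent of the stroke, from 0 (shut) to 100 (fully open). A call has 1 to 12 rows; each row is the pose to reach, as a shift and turn from the pose commanded when the call began, along the tool's axes at that moment; what a row does not reach only later rows make up. A row lasts 1/12 s, in which the tool goes at most 41.7 mm and 7.16 degrees, less where a joint would pass 70% of its speed; a pose out of reach is approached as far as the arm can. A call with a gripper value outside its range is refused whole. The fingers move at their own pace and stop on an object; the grip force is fixed at half the most. Time passes only in rows, so rows that repeat a pose let the fingers close. It gives the time, the measured TCP pose, the force, the opening and the grip force at its end, in the units of the state.
- bot.sense(): the state, without advancing time (a new reading comes with each control period).
- snapshot(name): name is "side" or "top" or "wrist"; returns a dict with "frame" (420x560x3 uint8, red, green, blue), "depth" (420x560 float32, m along the optical axis (not along the pixel's ray), 0 where there is no reading), "fx", "fy", "cx", "cy" (pixels), "rvec" (rotation vector, rad) and "tvec" (3), from world to camera coordinates, as OpenCV has them; the wrist camera has in their place "tool_from_camera" (4x4, takes a point from camera to tool coordinates, whose origin is the TCP and whose axes are the flange's). Camera axes: x right, y down, z forward; pixel columns grow to the right and rows downward; lengths in m; the calibration is good to about 2 mm. The wrist camera is an equidistant fisheye: a pixel r from the principal point sees the ray r / f radians off the axis. A picture is of the moment at which its call begins: read the wrist's pose just before it.
- ticket.job_done(): hands the job in; it is judged then, once.
Trained networks look in a picture, given as the dict that the camera call returned (one of the last four; its "shot" number tells which), for a name from the list of things; names that differ only in an ending like _2 or _b are one class to them, and where a whole thing is asked for, a point or a joint stands for the part that bears it (a point fixed in the world has none). Each returns a list of dicts, best first, with "conf" (0 to 1); they miss things now and then, are a little off and sometimes report something else, mostly with a low value. They report only what shows in the picture. A call takes as long as a camera call.
- recognise(picture, name): "at" ([x, y, z] in m, in world coordinates, good to about 4 mm: the middle of the surface that is visible of it).
The state is a dict: "t": time; "joints": joint angles; "joint_vel": joint speeds; "tau": joint torques, N m; "position": TCP position; "eef_rot": TCP orientation; "force": force on the tool from outside, world axes, zero at the start; "torque": the same for the moment, N m; "width": opening from 0.0 (shut) to 1.0 (fully open); "grip_force": force on a finger pad.
Only numpy, scipy, OpenCV 4.12 (cv2) and the standard library are available. Lean on these libraries where they do the work, as an engineer would, in place of code of your own. Each camera call takes 0.05 s, during which the arm holds its last target. There are 200 camera calls.

### The job

Shut the wooden gate of the small drying crate and latch it: lift the steel latch bar by its red thumb disc over the striker on the green post, then let it drop fully into the catch so that the gate is held shut, and let go. Bring the gate home with a light touch, feeling for the stop instead of ramming or pressing the bar hard against the post (well under 20 N), and leave the ware in the crate and the tin and brush pot beside it where they stand.

Things in the scene. Friction and masses are not known exactly. Their poses are not given: they have to be found in the camera images.
- crate: Fixed low wooden crate, open on top, about 195 mm wide, 165 mm deep, 99 mm high; the gate closes its front opening. Origin on the table under the middle of the opening, in the middle plane of the shut gate. x points into the crate (away from the front), y to the left seen from the front, z up.
- catch_nominal (a point): Nominal middle of the catch floor, 78 mm up on a fixed green post (28 mm wide, 150 mm high) at the crate's right front corner. The post is bolted through slots: its true place is up to 12 mm nearer or farther along the crate's x, unreported: feel for it. Floor 16 mm deep along x; in front of it the striker, a square tooth 10 mm thick, 20 mm high; behind it a back plate 72 mm high stops the bar.
- gate_hinge (a point): Point on the table on the gate's vertical hinge line, at the left end of the front opening, 85 mm to the +y side of the crate's origin.
- gate (a joint): Gate angle, rad: 0 = square across the opening, grows as the free (right) end swings out to the front; range -0.11 to 1.1. Wooden gate, 167 mm from hinge line to free end, 12 mm thick, top 98 mm above the table. Light hinge friction (under 1 N at the disc); it stays where it is left. Latched it reads within about 0.08 of zero, depending on where the post is bolted.
- latch_bar (a joint): Angle of the latch bar, rad, about its pivot on the gate's front (axis square to the gate): 0 = level, as when it rests on the catch floor; positive = nose lifted. Range -0.12 (hanging on its rest peg, as when the gate is open) to 0.40. Falls by its own weight. Needs about 0.17 to pass the striker; on top of it reads about 0.16, dropped in front of it -0.12.
- bar_pivot (a point): Pivot of the latch bar, on the bar's middle line 85 mm above the table, 60 mm from the hinge line along the gate and 13 mm in front of the gate's middle plane. The bar is steel, 10 mm thick (square to the gate) and 14 mm high; its nose ends 148 mm from the pivot, beyond the gate's free end.
- thumb (a point): Centre of the red thumb disc by which the latch is held: 30 mm diameter, 10 mm thick, flat faces to the gate's front and back, upright on the bar above the gate's top. With the bar level it is 80 mm from the pivot towards the nose and 58 mm above it (143 mm above the table); it turns about the pivot with the bar. Gripped on its flat faces it can turn between the finger pads.
- cup_mid (a point): Middle of a grey-brown clay slip cup, 65 mm wide and 47 mm high, standing in the crate: leave alone.
- lid_mid (a point): Middle of a dark round teapot lid, 80 mm wide and 34 mm high, lying in the crate: leave alone.
- tin_mid (a point): Middle of a small open grey tin, 55 mm wide and 58 mm high, standing on the table to the right of the post: leave alone.
- pot_mid (a point): Middle of a red-brown brush pot, about 90 mm wide and 118 mm high with its bristles, standing on the table to the right of the crate: leave alone.

How it is judged:
By the outcome, as a careful person would: the job done as asked, in the order asked, and still so for the second after the job is handed in, with the robot touching nothing.
It also fails if it takes over 34 s, if anything falls off the work surface, if the arm or the gripper's body presses on something with over 40 N, if the wrist force passes 120 N, or if a joint passes its speed limit or range.

## Working session

There is one attempt and no reset: what is moved stays moved. The work goes in short steps, Python scripts to look and compute and a tool call to move; the robot and the scene stay as the last step left them, time stands still between calls to the robot, and variables do not carry over. Pictures are saved under pics/ and viewed, at most 10 in all, crops included, and the job is handed in when it is done.

Besides the shell and the picture viewer there is one more tool, called after "Emit:" as a command line: name --pt "numbers of a row" for each row, then --argument value for the rest. apply_moves: Moves the arm, as the interface text tells. Its arguments: {"type":"object","properties":{"rows":{"type":"array","items":{"type":"array","items":{"type":"number"}}}},"required":["rows"]}

```bash
mkdir -p pics; ls
cat > h.py <<'E'
from workcell import bot, snapshot, ticket, recognise
import numpy as np, cv2
from scipy.spatial.transform import Rotation as R
def rec(p,n):
    return [(np.round(d['at'],4).tolist(),round(d['conf'],2)) for d in recognise(p,n)[:2]]
E
python3 - <<'E'
from h import *
s=bot.sense(); print({k:np.round(v,4).tolist() for k,v in s.items()})
ims=[]
for c in ['side','top']:
    p=snapshot(c); ims.append(p['frame'])
    for n in ['thumb','gate','latch_bar','crate','cup_mid','lid_mid','tin_mid','pot_mid','gate_hinge','bar_pivot','catch_nominal']:
        try: print(c,n,rec(p,n))
        except Exception as e: print(c,n,e)
    cv2.imwrite(f'pics/{c}0.png',p['frame'][:,:,::-1])
    np.savez(f'{c}0.npz',**{k:v for k,v in p.items()})
E
```

```text
pics
{'t': 0.0, 'joints': [1.1377, 0.0529, 1.4018, -0.0, 1.6886, -0.0703], 'joint_vel': [0.0003, -0.0004, 0.0005, -0.0013, -0.0011, -0.0008], 'tau': [0.0004, -38.1658, -36.02, -0.0001, 0.006, -0.0], 'position': [0.1862, 0.4906, 0.2445], 'eef_rot': [-3.14, -0.0001, 2.7788], 'force': [-0.4034, 0.2871, -0.1782], 'torque': [-0.0135, 0.0703, 0.0145], 'grip_force': 0.0, 'width': 1.0005}
side thumb [([0.5397, -0.1946, 0.0734], 0.75), ([0.5111, -0.211, 0.0907], 0.62)]
side gate [([0.5366, -0.1958, 0.0738], 0.93), ([0.6202, -0.3824, 0.0699], 0.34)]
side latch_bar [([0.5078, -0.2092, 0.0884], 0.59)]
side crate [([0.6497, -0.1968, 0.0677], 0.89)]
side cup_mid [([0.7021, -0.1549, 0.0428], 0.78)]
side lid_mid []
side tin_mid [([0.5046, -0.3688, 0.0356], 0.86), ([0.512, -0.2108, 0.0887], 0.32)]
side pot_mid [([0.6182, -0.3831, 0.0702], 0.95)]
side gate_hinge [([0.6469, -0.2, 0.0635], 0.84)]
side bar_pivot [([0.5112, -0.2118, 0.0906], 0.57)]
side catch_nominal [([0.6492, -0.1986, 0.0656], 0.7)]
top thumb [([0.5185, -0.1949, 0.09], 0.89)]
top gate [([0.5448, -0.1718, 0.095], 0.65)]
top latch_bar [([0.5197, -0.1897, 0.0897], 0.75), ([0.6632, -0.1872, 0.0214], 0.61)]
top crate [([0.662, -0.1845, 0.0191], 0.83)]
top cup_mid [([0.7059, -0.1519, 0.0291], 0.56)]
top lid_mid [([0.6623, -0.2291, 0.0169], 0.72)]
top tin_mid [([0.506, -0.3574, 0.0076], 0.65), ([0.6227, -0.3576, 0.0744], 0.48)]
top pot_mid [([0.6213, -0.3567, 0.0729], 0.63)]
top gate_hinge [([0.6614, -0.187, 0.0181], 0.73)]
top bar_pivot [([0.5207, -0.1896, 0.0869], 0.65), ([0.6624, -0.1886, 0.0249], 0.39)]
top catch_nominal [([0.6641, -0.1857, 0.0201], 0.61)]
```

View pics/side0.png

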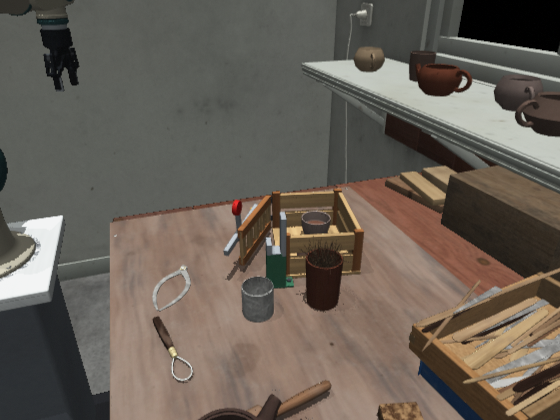

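View pics/top0.png

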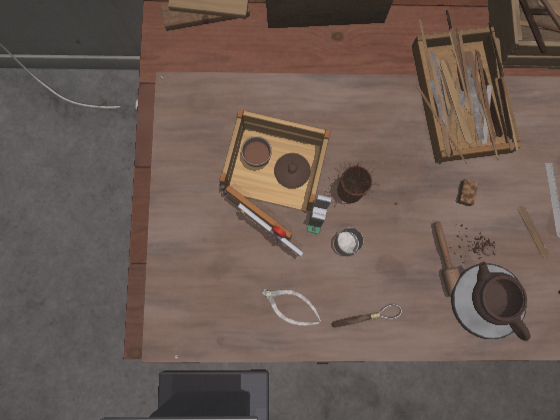

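Side: disc at (237,208), gate standing open from (270,200) to (243,265), green post at (277,260). Top: hinge near (228,188), gate free end (290,235), disc (279,231), post (319,212). The next step is to build a metric top-view map from depth.

```bash
cat >> h.py <<'E'
def cloud(p):
    d=p['depth'].astype(float); v,u=np.mgrid[:420,:560]
    c=np.stack([(u-p['cx'])/p['fx']*d,(v-p['cy'])/p['fy']*d,d],-1)
    Rm=cv2.Rodrigues(np.asarray(p['rvec'],float))[0]
    return (c-np.ravel(p['tvec']))@Rm, d>0
E
python3 - <<'E'
from h import *
can=np.zeros((560,700,3),np.uint8)
for c in ['top','side']:
    p=np.load(c+'0.npz'); W,ok=cloud(p); f=p['frame'].astype(int)
    r,g,b=f[...,0],f[...,1],f[...,2]
    reg=ok&(W[...,0]>.4)&(W[...,0]<.85)&(W[...,1]>-.45)&(W[...,1]<0)
    red=reg&(r>130)&(g<60)&(b<60); grn=reg&(g>r*1.25)&(g>b*1.05)&(g>40)
    print(c,'red',red.sum(),np.median(W[red],0).round(4),W[red].min(0).round(4),W[red].max(0).round(4))
    print(c,'grn',grn.sum(),np.median(W[grn],0).round(4),W[grn].min(0).round(4),W[grn].max(0).round(4))
    v,u=np.nonzero(red); print('px',u.min(),u.max(),v.min(),v.max(),p['fx'])
    if c=='top':
        m=reg&(W[...,2]>.085)&(W[...,2]<.106)
        P=W[m]; np.save('rim.npy',P)
        rvec,tvec=p['rvec'],p['tvec']; K=np.array([[p['fx'],0,p['cx']],[0,p['fy'],p['cy']],[0,0,1]],float)
        # warp image onto plane z=0.098
        X,Y=np.meshgrid(np.linspace(-.10,-.10-.35,700),np.linspace(.78,.50-.0,560))
        X,Y=np.meshgrid(np.linspace(-.05,-.40,700),np.linspace(.76,.48,560))
        q,_=cv2.projectPoints(np.stack([Y.ravel(),X.ravel(),np.full(X.size,.098)],1),np.asarray(rvec,float),np.asarray(tvec,float),K,None)
        q=q.reshape(560,700,2).astype(np.float32)
        can=cv2.remap(p['frame'],q[...,0],q[...,1],cv2.INTER_CUBIC)
        z=cv2.remap(W[...,2].astype(np.float32),q[...,0],q[...,1],cv2.INTER_NEAREST)
        can[(z>.085)&(z<.106)]=(can[(z>.085)&(z<.106)]*.5+np.array([0,127,127])).astype(np.uint8)
        for i in range(0,700,100): can[:,i]=255
        for i in range(0,560,80): can[i]=255
        cv2.imwrite('pics/warp0.png',can[:,:,::-1])
E
```

```text
top red 39 [ 0.511  -0.1995  0.1447] [ 0.5022 -0.2149  0.1385] [ 0.5211 -0.192   0.1495]
top grn 67 [ 0.5371 -0.2791  0.0057] [ 0.5284 -0.2928  0.001 ] [ 0.5466 -0.2665  0.0118]
px 273 285 226 236 510.80720793071833
side red 43 [ 0.5084 -0.209   0.1449] [ 0.5029 -0.2143  0.1375] [ 0.5168 -0.1946  0.1491]
side grn 638 [ 0.5622 -0.2988  0.0398] [ 0.5429 -0.3061  0.0026] [ 0.5976 -0.2734  0.0777]
px 232 238 200 209 436.5292524604671
```

View pics/warp0.png

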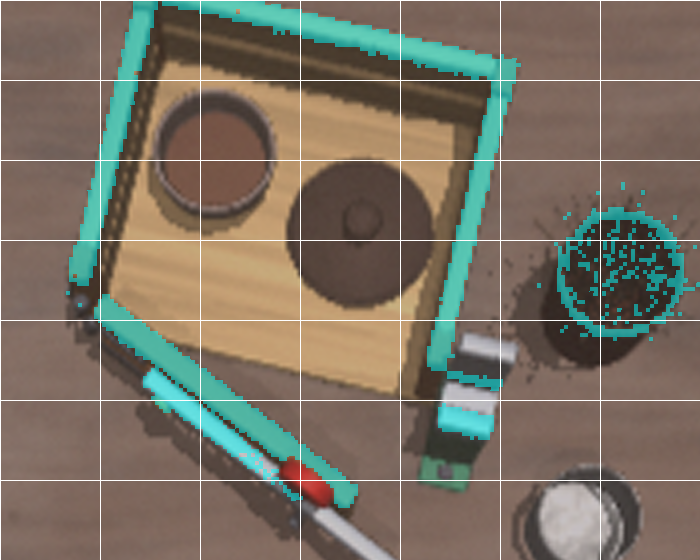

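The warp shows the crate rim turned about -13°, the gate top running (105,305)→(350,495), the disc at (307,480) and the post plates at (465,395) and (485,348). Next I fit hinge, gate angle and post numerically.

```bash
cat >> h.py <<'E'
def disc(H,yaw,th,ph):
    """disc centre; gate dir = -ycrate rotated out to the front by th"""
    a=np.deg2rad(-90)+yaw-th; d=np.array([np.cos(a),np.sin(a)]); n=np.array([d[1],-d[0]])
    s=.06+.08*np.cos(ph)-.058*np.sin(ph); h=.085+.08*np.sin(ph)+.058*np.cos(ph)
    return np.r_[H+s*d+.013*n,h], np.rad2deg(a)+180
E
python3 - <<'E'
from h import *
P=np.load('rim.npy')
def line(a,b,w=.012):
    a,b=np.array(a),np.array(b); 
    for _ in range(3):
        u=(b-a)/np.linalg.norm(b-a); q=P[:,:2]-a; s=q@u; t=q@np.array([-u[1],u[0]])
        k=(np.abs(t)<w)&(s>-.01)&(s<np.linalg.norm(b-a)+.01)
        x=cv2.fitLine(P[k][:,:2].astype(np.float32),cv2.DIST_HUBER,0,1e-4,1e-4).ravel()
        v=x[:2]*np.sign(x[:2]@u); c=x[2:]; s=(P[k][:,:2]-c)@v
        a,b=c+v*s.min(),c+v*s.max(); w=.009
    print(a.round(4),b.round(4),'ang',np.rad2deg(np.arctan2(*(b-a)[::-1])).round(2),'len',np.linalg.norm(b-a).round(4),k.sum(),P[k][:,2].mean().round(4))
    return a,b
px=lambda u,v:(.76-v*.0005,-.05-u*.0005)
print('right');line(px(438,355),px(505,75))
print('left');line(px(80,275),px(146,10))
print('back');line(px(146,0),px(515,68))
print('gate');line(px(105,305),px(350,495),.008)
print('bar');line(px(150,378),px(270,470),.006)
W,ok=cloud(np.load('top0.npz'))
for lo,hi in((.142,.156),(.088,.106),(.07,.086)):
    m=ok&(W[...,2]>lo)&(W[...,2]<hi)&(W[...,0]>.54)&(W[...,0]<.62)&(W[...,1]<-.265)&(W[...,1]>-.31); Q=W[m]
    print(lo,m.sum(), Q.mean(0).round(4) if m.sum() else '', cv2.minAreaRect(Q[:,:2].astype(np.float32)*1000) if m.sum()>3 else '')
W,ok=cloud(np.load('side0.npz'))
for lo,hi in((.142,.156),(.088,.106),(.07,.086)):
    m=ok&(W[...,2]>lo)&(W[...,2]<hi)&(W[...,0]>.54)&(W[...,0]<.62)&(W[...,1]<-.265)&(W[...,1]>-.31); Q=W[m]
    print('s',lo,m.sum(), Q.mean(0).round(4) if m.sum() else '', cv2.minAreaRect(Q[:,:2].astype(np.float32)*1000) if m.sum()>3 else '')
E
```

```text
right
[ 0.5745 -0.2682] [ 0.7313 -0.3037] ang -12.78 len 0.1607 397 0.0945
left
[ 0.6105 -0.0862] [ 0.7735 -0.1262] ang -13.79 len 0.1678 427 0.0938
back
[ 0.7696 -0.1181] [ 0.7243 -0.3085] ang -103.36 len 0.1957 550 0.093
gate
[ 0.6185 -0.0831] [ 0.5108 -0.2272] ang -126.77 len 0.1799 535 0.097
bar
[ 0.5901 -0.1119] [ 0.5098 -0.2001] ang -132.31 len 0.1192 309 0.0917
0.142 86 [ 0.5742 -0.289   0.1497] ((574.9520874023438, -288.9330749511719), (27.25357437133789, 10.65353775024414), 76.93540954589844)
0.088 213 [ 0.5756 -0.2788  0.0965] ((579.96533203125, -282.62640380859375), (77.79313659667969, 32.38001251220703), 6.900340557098389)
0.07 121 [ 0.5631 -0.2839  0.079 ] ((573.9763793945312, -282.8037414550781), (65.9578628540039, 33.19468307495117), 7.195382118225098)
s 0.142 65 [ 0.5744 -0.2934  0.1484] ((575.5469970703125, -289.84991455078125), (30.813377380371094, 9.810669898986816), 76.17227172851562)
s 0.088 217 [ 0.5773 -0.287   0.0951] ((581.4544067382812, -286.6080017089844), (76.80227661132812, 34.90080642700195), 2.7616055011749268)
s 0.07 320 [ 0.5778 -0.2878  0.0777] ((581.3947143554688, -288.3162536621094), (32.6511344909668, 73.66371154785156), 82.401123046875)
```

```bash
cat >> h.py <<'E'
H=np.array([.6108,-.0934]); YAW=np.deg2rad(-13.3)
def rel(target,yawdeg,s=None):
    "shift in cm (tool axes), rotvec deg from measured pose to TCP target pose (tool down)"
    s=s or bot.sense(); R0=R.from_euler('xyz',s['eef_rot'])
    R1=R.from_euler('xyz',[np.pi,0,np.deg2rad(yawdeg)])
    return (R0.inv().apply(np.array(target)-s['position'])*100).round(2),np.rad2deg((R0.inv()*R1).as_rotvec()).round(1)
E
python3 - <<'E'
from h import *
c,y=disc(H,YAW,.41,-.12); print(c,y,y-180); y=(y+180)%360-180
print(rel(c+[0,0,.10],y))
E
```

```text
[ 0.51272928 -0.20282909  0.13300592] 53.20873039963625 -126.79126960036375
(array([-55.14, -53.27,   1.23]), array([  0.,  -0., 106.]))
```

Emit:
apply_moves --pt "-55 -53 0 0 0 106 50" --pt "-55 -53 0 0 0 106 50" --pt "-55 -53 0 0 0 106 50" --pt "-55 -53 0 0 0 106 50" --pt "-55 -53 0 0 0 106 50" --pt "-55 -53 0 0 0 106 50" --pt "-55 -53 0 0 0 106 50" --pt "-55 -53 0 0 0 106 50" --pt "-55 -53 0 0 0 106 50" --pt "-55 -53 0 0 0 106 50" --pt "-55 -53 0 0 0 106 50" --pt "-55 -53 0 0 0 106 50"

```text
t: 2.2
position: [0.4002, 0.0366, 0.2457]
eef_rot: [3.14, -0.001, 1.272]
force: [1.5, 0.5, 1.2]
width: 0.498
grip_force: 0.0
```

Run:
```python
from h import *
c,y=disc(H,YAW,.41,-.12)
print(bot.sense()['position'],bot.sense()['t'],rel(c+[0,0,.08],y))
```

```text
[0.40015694 0.03660294 0.24570295] 2.2 (array([-19.58,  17.79,   3.28]), array([ 0.1, -0. , 19.7]))
```

Emit:
apply_moves --pt "-19.6 17.8 3.2 0 0 19.7 50" --pt "-19.6 17.8 3.2 0 0 19.7 50" --pt "-19.6 17.8 3.2 0 0 19.7 50" --pt "-19.6 17.8 3.2 0 0 19.7 50" --pt "-19.6 17.8 3.2 0 0 19.7 50" --pt "-19.6 17.8 3.2 0 0 19.7 50" --pt "-19.6 17.8 3.2 0 0 19.7 50" --pt "-19.6 17.8 3.2 0 0 19.7 50" --pt "-19.6 17.8 3.2 0 0 19.7 50" --pt "-19.6 17.8 3.2 0 0 19.7 50"

```text
t: 3.03
position: [0.5137, -0.1996, 0.2134]
eef_rot: [-3.141, -0.0, 0.935]
force: [-0.4, 0.9, 0.1]
width: 0.503
grip_force: 0.0
```

```bash
cat >> h.py <<'E'
def wristred():
    s=bot.sense(); p=snapshot('wrist'); f=p['frame'].astype(int); r,g,b=f[...,0],f[...,1],f[...,2]
    m=((r>110)&(g<r*.4)&(b<r*.4)&(p['depth']>0)).astype(np.uint8)
    n,l,st,cn=cv2.connectedComponentsWithStats(m)
    R0=R.from_euler('xyz',s['eef_rot']); T=p['tool_from_camera']
    for i in np.argsort(-st[1:,4])[:2]+1:
        v,u=np.nonzero(l==i); dx,dy=u-p['cx'],v-p['cy']; rr=np.hypot(dx,dy)+1e-9; a=rr/p['fx']
        d=p['depth'][v,u]; k=d*np.tan(a)/rr
        t=np.stack([dx*k,dy*k,d,np.ones(len(d))],1)@T.T
        w=R0.apply(t[:,:3])+s['position']
        print('px',st[i],'tool mm mean',(t.mean(0)[:3]*1000).round(1),t.min(0)[:3].round(4)*1000,t.max(0)[:3].round(4)*1000,'w',w.mean(0).round(4))
    return s,p
E
python3 - <<'E'
from h import *
s,p=wristred(); cv2.imwrite('pics/w1.png',p['frame'][:,:,::-1]); print(s['position'],s['eef_rot'],s['force'])
c,y=disc(H,YAW,.41,-.12); print(rel(c+[0,0,-.005],y))
E
```

```text
px [271 202  15  41 556] tool mm mean [ 2.6 -0.6 68.7] [-13.2  -5.   64.5] [13.6  4.2 78.4] w [ 0.5148 -0.1971  0.1447]
[ 0.51371043 -0.19956815  0.21343442] [-3.14144975e+00 -3.08363255e-04  9.35419123e-01] [-0.36578719  0.93750018  0.0886492 ]
(array([-0.35,  0.12,  8.57]), array([ 0. , -0. ,  0.4]))
```

View pics/w1.png

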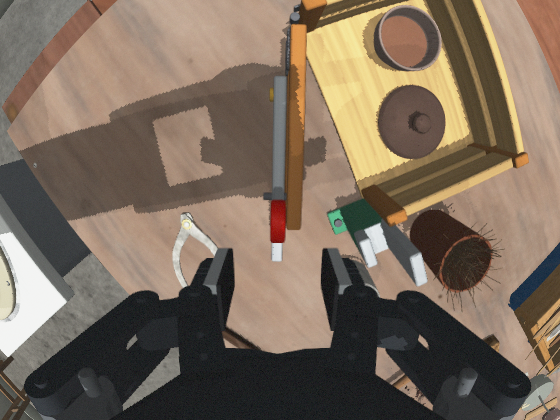

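The wrist view shows the disc (278,222) midway between the pads and aligned with the gate (297,120). The disc lies within 1 mm of the tool axis, with its top 65 mm below the TCP. I go down and grip.

Emit:
apply_moves --pt "0 0 3 0 0 0 50" --pt "0 0 6 0 0 0 50" --pt "0 0 8 0 0 0 50" --pt "0 0 8.4 0 0 0 50" --pt "0 0 8.4 0 0 0 50" --pt "0 0 8.4 0 0 0 20"

```text
t: 3.58
position: [0.5145, -0.1999, 0.1311]
eef_rot: [3.139, -0.001, 0.936]
force: [0.2, 0.4, 0.5]
width: 0.37
grip_force: 0.0
```

Emit:
apply_moves --pt "0 0 0 0 0 0 0" --pt "0 0 0 0 0 0 0" --pt "0 0 0 0 0 0 0" --pt "0 0 0 0 0 0 0" --pt "0 0 0 0 0 0 0" --pt "0 0 0 0 0 0 0"

```text
t: 4.08
position: [0.5149, -0.2007, 0.1315]
eef_rot: [3.138, -0.001, 0.935]
force: [1.2, 0.6, 7.2]
width: 0.103
grip_force: 60.9
```

Run:
```python
from h import *
s,p=wristred(); cv2.imwrite('pics/w2.png',p['frame'][:,:,::-1]); print(s['position'],s['eef_rot'],s['force'],s['torque'])
# joint fit: hinge yaw fixed, use measured disc
G=R.from_euler('xyz',s['eef_rot']).apply([0,0,-.005])+s['position']; print('grasp pt',G)
for th in (.38,.41,.43): print(th,disc(H,YAW,th,-.12))
```

```text
px [ 267  254   22   61 1274] tool mm mean [  4.6  -0.8 -12.5] [-11.3  -5.1 -17.8] [14.1  3.7 -1.4] w [ 0.517  -0.1966  0.144 ]
[ 0.51491671 -0.20069941  0.13148293] [ 3.13754545e+00 -1.15793157e-03  9.34627637e-01] [1.23755201 0.6174944  7.15252549] [ 0.11536627 -0.05915133 -0.24043527]
grasp pt [ 0.51489699 -0.20069205  0.13648289]
0.38 (array([ 0.51605579, -0.20572153,  0.13300592]), np.float64(54.92760378502871))
0.41 (array([ 0.51272928, -0.20282909,  0.13300592]), np.float64(53.20873039963625))
0.43 (array([ 0.51056046, -0.20084592,  0.13300592]), np.float64(52.0628148093746))
```

Emit:
apply_moves --pt "0.3 0 -0.5 0 0 0 0" --pt "0.65 0 -1.0 0 0 0 0" --pt "1.0 0 -1.45 0 0 0 0" --pt "1.4 0 -1.9 0 0 0 0" --pt "1.85 0 -2.4 0 0 0 0" --pt "2.3 0 -2.8 0 0 0 0" --pt "2.3 0 -2.8 0 0 0 0" --pt "2.3 0 -2.8 0 0 0 0"

```text
t: 4.8
position: [0.5279, -0.1812, 0.1573]
eef_rot: [3.141, -0.001, 0.936]
force: [3.2, -2.1, -6.4]
width: 0.107
grip_force: 59.1
```

Run:
```python
from h import *
s,p=wristred(); cv2.imwrite('pics/w3.png',p['frame'][:,:,::-1]); print(s['position'],s['eef_rot'],s['force'],s['torque'])
H=np.array([.6123,-.0912]); y0=np.rad2deg(s['eef_rot'][2]); th0=np.deg2rad(90-13.3-y0); print('th0',th0)
c0,_=disc(H,YAW,th0,.25)
R0=R.from_euler('xyz',[np.pi,0,s['eef_rot'][2]])
for th in np.arange(th0,-.1,-.03):
    c,y=disc(H,YAW,th,.25); print(round(th,3),(R0.inv().apply(c-c0)*100).round(2),round(y0-y,1))
```

```text
px [ 267  259   22   60 1216] tool mm mean [  1.8  -0.8 -12.3] [-13.1  -5.2 -17.9] [11.4  3.7 -0.9] w [ 0.5283 -0.1793  0.1696]
[ 0.527865   -0.18122956  0.15732844] [ 3.14140867e+00 -8.35224467e-04  9.35614190e-01] [ 3.24806398 -2.07692213 -6.36640381] [-0.48795152 -0.38407557 -0.49975723]
th0 0.4030533466992615
0.403 [0. 0. 0.] 0.0
0.373 [-0.03  0.37  0.  ] -1.7
0.343 [-0.06  0.74  0.  ] -3.4
0.313 [-0.07  1.11  0.  ] -5.2
0.283 [-0.07  1.48  0.  ] -6.9
0.253 [-0.06  1.86  0.  ] -8.6
0.223 [-0.03  2.23  0.  ] -10.3
0.193 [-0.   2.6  0. ] -12.0
0.163 [0.04 2.96 0.  ] -13.8
0.133 [0.1  3.33 0.  ] -15.5
0.103 [0.17 3.7  0.  ] -17.2
0.073 [0.24 4.06 0.  ] -18.9
0.043 [0.33 4.42 0.  ] -20.6
0.013 [0.43 4.78 0.  ] -22.3
-0.017 [0.54 5.14 0.  ] -24.1
-0.047 [0.66 5.49 0.  ] -25.8
-0.077 [0.79 5.83 0.  ] -27.5
```

View pics/w3.png

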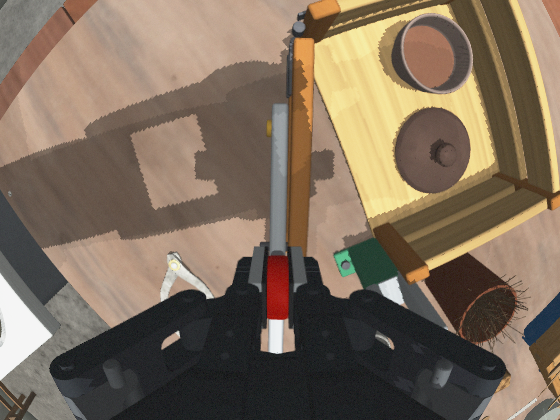

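Bar lifted with the disc (278,287) held squarely between the pads, and the nose is clear. Now I swing the gate.

Emit:
apply_moves --pt "-0.03 0.37 0 0 0 -1.7 0" --pt "-0.06 0.74 0 0 0 -3.4 0" --pt "-0.07 1.11 0 0 0 -5.2 0" --pt "-0.07 1.48 0 0 0 -6.9 0" --pt "-0.06 1.86 0 0 0 -8.6 0" --pt "-0.03 2.23 0 0 0 -10.3 0" --pt "0 2.6 0 0 0 -12 0" --pt "0.04 2.96 0 0 0 -13.8 0" --pt "0.1 3.33 0 0 0 -15.5 0" --pt "0.17 3.7 0 0 0 -17.2 0" --pt "0.24 4.06 0 0 0 -18.9 0" --pt "0.24 4.06 0 0 0 -18.9 0"

```text
t: 5.85
position: [0.562, -0.2041, 0.1573]
eef_rot: [3.141, -0.0, 1.266]
force: [1.1, -2.0, -4.4]
width: 0.1
grip_force: 58.6
```

```bash
cat >> h.py <<'E'
def st():
    s=bot.sense(); a=s['eef_rot'][2]; f=s['force']; x=[np.cos(YAW),np.sin(YAW)]
    print('t',round(s['t'],2),s['position'].round(4),'yaw',np.rad2deg(a).round(2),'th',(np.pi/2+YAW-a).round(4),'F',np.round(f,2),'Fx_crate',np.round(np.dot(x,f[:2]),2),'Tq',np.round(s['torque'],2))
    return s
E
python3 - <<'E'
from h import *
st(); s,p=wristred()
E
```

```text
t 5.85 [ 0.562  -0.2041  0.1573] yaw 72.54 th 0.0727 F [ 1.06 -1.98 -4.45] Fx_crate 1.49 Tq [-0.69 -0.26 -0.21]
px [ 267  261   22   59 1179] tool mm mean [  1.7  -0.5 -12.4] [-132.    -5.   -18.4] [ 11.1   6.5 145. ] w [ 0.562  -0.2023  0.1697]
```

Emit:
apply_moves --pt "-0.01 0.16 0 0 0 -0.8 0" --pt "-0.03 0.33 0 0 0 -1.5 0" --pt "-0.04 0.5 0 0 0 -2.3 0" --pt "-0.05 0.66 0 0 0 -3.1 0" --pt "-0.06 0.82 0 0 0 -3.8 0" --pt "-0.06 0.99 0 0 0 -4.6 0" --pt "-0.06 0.99 0 0 0 -4.6 0"

```text
t: 6.48
position: [0.5711, -0.2076, 0.1574]
eef_rot: [3.141, 0.0, 1.346]
force: [1.8, -3.9, -2.7]
width: 0.104
grip_force: 58.7
```

```bash
python3 -c "
from h import *
st()
p=snapshot('side'); cv2.imwrite('pics/s4.png',cv2.resize(p['frame'][170:320,200:370],None,fx=4.5,fy=4,interpolation=2)[:,:,::-1])"
```

```text
t 6.48 [ 0.5711 -0.2076  0.1574] yaw 77.13 th -0.0075 F [ 1.78 -3.86 -2.67] Fx_crate 2.62 Tq [-0.82 -0.21 -0.22]
```

View pics/s4.png

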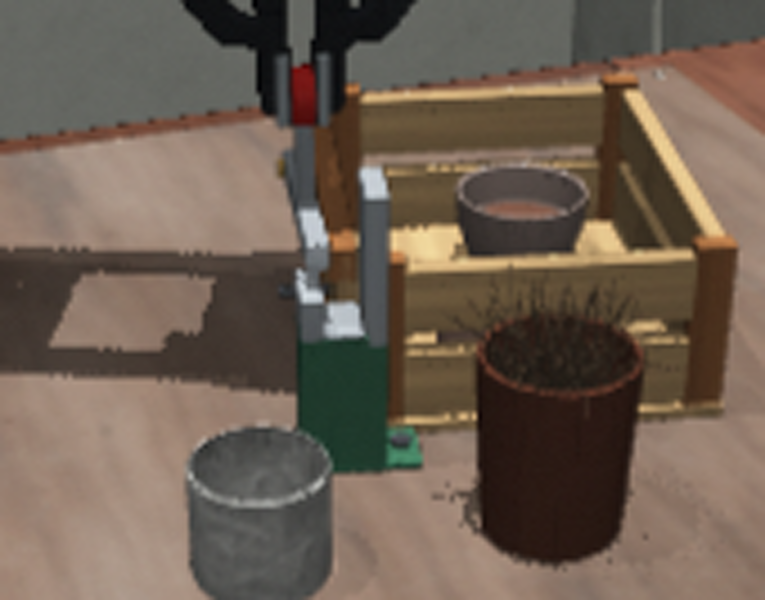

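The bar (313,235) rides above the striker (311,300), about 15 mm short of the back plate (362,250). I continue gently.

Emit:
apply_moves --pt "-0.03 0.1 0 0 0 -0.5 0" --pt "-0.05 0.2 0 0 0 -0.9 0" --pt "-0.07 0.3 0 0 0 -1.4 0" --pt "-0.08 0.4 0 0 0 -1.8 0" --pt "-0.09 0.5 0 0 0 -2.3 0" --pt "-0.09 0.5 0 0 0 -2.3 0"

```text
t: 7.03
position: [0.5757, -0.2094, 0.1573]
eef_rot: [3.141, -0.0, 1.386]
force: [2.3, -1.4, -3.8]
width: 0.107
grip_force: 58.6
```

```bash
python3 -c "
from h import *
st()"
```

```text
t 7.03 [ 0.5757 -0.2094  0.1573] yaw 79.42 th -0.0474 F [ 2.27 -1.41 -3.76] Fx_crate 2.54 Tq [-0.56 -0.36 -0.24]
```

Emit:
apply_moves --pt "-0.01 0.06 0 0 0 -0.3 0" --pt "-0.02 0.12 0 0 0 -0.6 0" --pt "-0.03 0.18 0 0 0 -0.9 0" --pt "-0.03 0.18 0 0 0 -0.9 0"

```text
t: 7.37
position: [0.5774, -0.21, 0.1572]
eef_rot: [3.141, -0.0, 1.402]
force: [3.5, -0.5, -4.0]
width: 0.103
grip_force: 58.7
```

Emit:
apply_moves --pt "-0.01 0.06 0 0 0 -0.3 0" --pt "-0.02 0.12 0 0 0 -0.6 0" --pt "-0.02 0.12 0 0 0 -0.6 0"

```text
t: 7.62
position: [0.5783, -0.2103, 0.1572]
eef_rot: [-3.141, -0.0, 1.412]
force: [1.5, -0.2, -3.9]
width: 0.11
grip_force: 58.9
```

```bash
python3 -c "
from h import *
st()"
```

```text
t 7.62 [ 0.5783 -0.2103  0.1572] yaw 80.9 th -0.0732 F [ 1.52 -0.18 -3.85] Fx_crate 1.52 Tq [-0.19 -0.24 -0.37]
```

Emit:
apply_moves --pt "0 0.05 0 0 0 -0.2 0" --pt "0 0.05 0 0 0 -0.2 0"

```text
t: 7.78
position: [0.5784, -0.2103, 0.1572]
eef_rot: [-3.14, -0.001, 1.415]
force: [-2.9, 1.9, -1.4]
width: 0.105
grip_force: 59.4
```

Emit:
apply_moves --pt "0 0.05 0 0 0 -0.2 0" --pt "0 0.05 0 0 0 -0.2 0"

```text
t: 7.95
position: [0.5785, -0.2103, 0.1572]
eef_rot: [-3.139, -0.001, 1.418]
force: [-5.7, 1.8, -0.4]
width: 0.104
grip_force: 60.2
```

```bash
python3 -c "
from h import *
st()
p=snapshot('side'); cv2.imwrite('pics/s5.png',cv2.resize(p['frame'][190:280,230:330],None,fx=7,fy=6.5,interpolation=2)[:,:,::-1])"
```

```text
t 7.95 [ 0.5785 -0.2103  0.1572] yaw 81.26 th -0.0797 F [-5.7   1.78 -0.37] Fx_crate -5.96 Tq [ 0.16  0.73 -0.53]
```

View pics/s5.png

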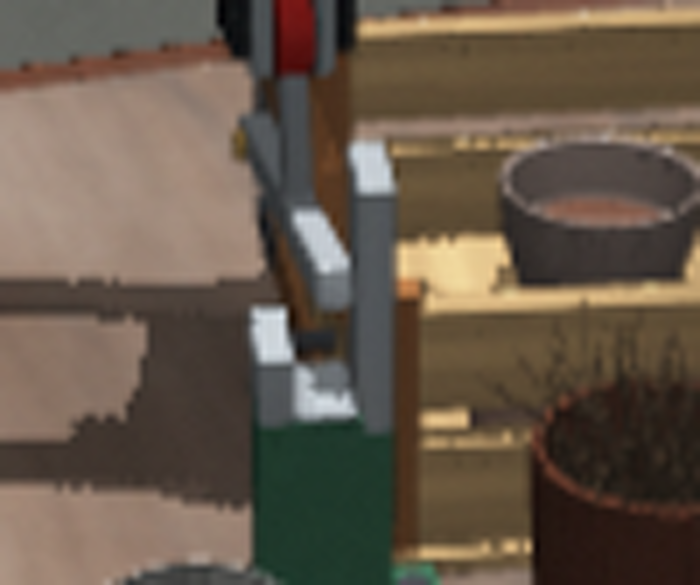

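Contact felt at about 6 N: the bar nose (345,280) touches the back plate (352,260) above the catch floor. I back off to mid-catch, then lower.

Emit:
apply_moves --pt "0 -0.12 0 0 0 0.5 0" --pt "0 -0.24 0 0 0 1.1 0" --pt "0 -0.24 0 0 0 1.1 0"

```text
t: 8.25
position: [0.5771, -0.2101, 0.1571]
eef_rot: [3.141, -0.0, 1.399]
force: [1.8, 1.0, -5.3]
width: 0.104
grip_force: 58.5
```

Emit:
apply_moves --pt "-0.23 0 0.2 0 0 0 0" --pt "-0.46 0 0.42 0 0 0 0" --pt "-0.7 0 0.65 0 0 0 0" --pt "-0.93 0 0.88 0 0 0 0" --pt "-1.16 0 1.15 0 0 0 0" --pt "-1.38 0 1.41 0 0 0 0" --pt "-1.38 0 1.41 0 0 0 0"

```text
t: 8.83
position: [0.5751, -0.2243, 0.144]
eef_rot: [3.14, 0.0, 1.399]
force: [2.5, 2.4, 4.4]
width: 0.105
grip_force: 60.1
```

```bash
python3 -c "
from h import *
st();wristred()
p=snapshot('side'); cv2.imwrite('pics/s6.png',cv2.resize(p['frame'][190:280,230:330],None,fx=7,fy=6.5,interpolation=2)[:,:,::-1])"
```

```text
t 8.83 [ 0.5751 -0.2243  0.144 ] yaw 80.16 th -0.0603 F [2.45 2.4  4.41] Fx_crate 1.83 Tq [ 0.91 -0.53 -0.27]
px [ 267  256   22   60 1234] tool mm mean [  3.7  -0.4 -12. ] [-12.2  -4.7 -18.5] [13.5  4.1 -0.9] w [ 0.5754 -0.2206  0.1559]
```

View pics/s6.png

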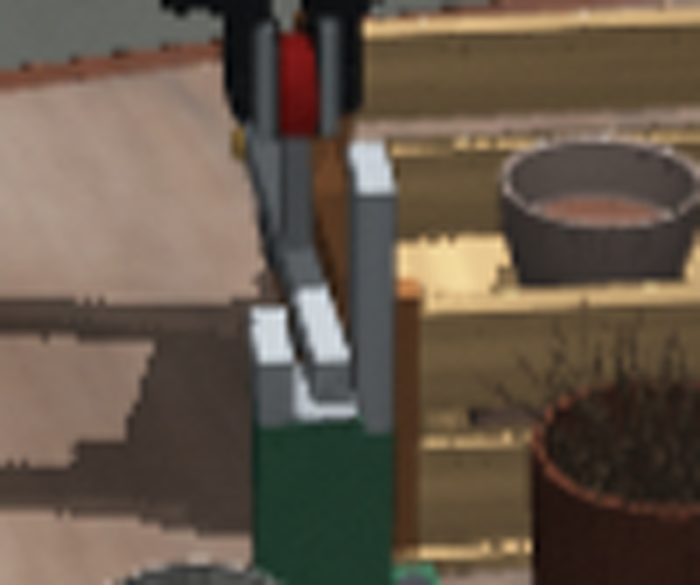

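The nose (325,350) is inside the catch, a few mm above the floor. I let go so that it drops, then rise.

Emit:
apply_moves --pt "-0.15 0 0.2 0 0 0 0" --pt "-0.2 0 0.3 0 0 0 0" --pt "-0.2 0 0.3 0 0 0 45" --pt "-0.2 0 0.3 0 0 0 45" --pt "-0.2 0 0.3 0 0 0 45" --pt "-0.2 0 0.3 0 0 0 45" --pt "-0.2 0 0.3 0 0 0 45" --pt "-0.2 0 0.3 0 0 0 45"

```text
t: 9.6
position: [0.5741, -0.2259, 0.1398]
eef_rot: [-3.141, 0.0, 1.399]
force: [0.1, 0.0, 0.2]
width: 0.45
grip_force: 0.0
```

```bash
python3 -c "
from h import *
st();wristred()"
```

```text
t 9.6 [ 0.5741 -0.2259  0.1398] yaw 80.16 th -0.0605 F [0.06 0.01 0.19] Fx_crate 0.05 Tq [ 0.06 -0.01  0.03]
px [ 268  258   24   61 1333] tool mm mean [  4.3   0.6 -14.3] [-13.2  -4.2 -19.1] [14.   5.3 -4.2] w [ 0.5754 -0.2217  0.1541]
```

Emit:
apply_moves --pt "0 0 -1.5 0 0 0 45" --pt "0 0 -4 0 0 0 45" --pt "0 0 -7 0 0 0 45" --pt "0 0 -10 0 0 0 45" --pt "0 0 -12 0 0 0 45" --pt "0 0 -12 0 0 0 45" --pt "0 0 -12 0 0 0 45"

```text
t: 10.23
position: [0.5746, -0.2261, 0.2615]
eef_rot: [3.139, 0.001, 1.399]
force: [0.2, 0.1, -1.5]
width: 0.449
grip_force: 0.0
```

```bash
python3 -c "
from h import *
st();wristred()
p=snapshot('side'); cv2.imwrite('pics/s7.png',cv2.resize(p['frame'][180:330,200:370],None,fx=4.5,fy=4,interpolation=2)[:,:,::-1])"
```

```text
t 10.23 [ 0.5746 -0.2261  0.2615] yaw 80.17 th -0.0606 F [ 0.17  0.09 -1.49] Fx_crate 0.14 Tq [-0.   -0.01  0.01]
px [271 189  13  34 397] tool mm mean [  2.4  -0.5 106.6] [-11.9  -5.2 102. ] [ 13.4   4.  115.2] w [ 0.5748 -0.2237  0.1549]
```

View pics/s7.png

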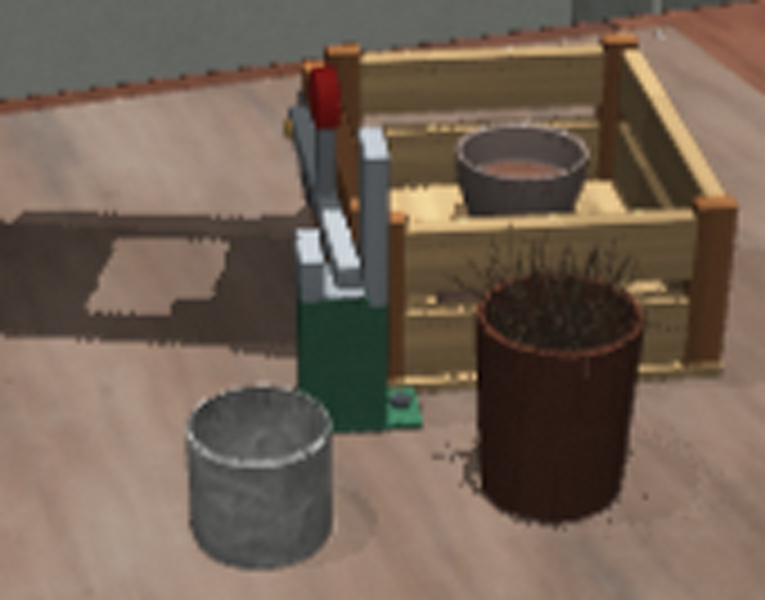

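The bar (342,250) rests in the catch between the striker (310,265) and the back plate (375,220), with the disc free. The tin and pot stand unmoved.

```bash
python3 -c "
from h import *
print(ticket.job_done())"
```

```text
the job is handed in; nothing more can be done
None
```

The gate is shut and the latch bar lies fully in the catch, with the arm clear of it. I felt the stop at about 6 N, and the cup, tin and pot showed no movement in the last picture. The lid was out of that view, but the arm never went near it. I handed the job in at about 10 s.

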